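Bring a syringe pump's pusher up to the plunger and lock it

TASK

The syringe lies ready in the syringe pump, but the pusher block still stands back from its plunger, clamped to the rail by its cam. Pushing with the fingertips only, turn the cam lever to its released stop (pointing out to the pump's front, where the keys are: the cam's low point), push the block forward from behind until it just touches the plunger's end without pressing the plunger in, then turn the lever back to its other stop to lock the block there. Grip and lift nothing, do not force the lever, do not touch the syringe or disturb the beaker, dish and bottle in front, and draw clear.

Things in the scene. Friction and masses are not known exactly. Their poses are not given: they have to be found in the camera images.
- pump: Syringe pump, fixed: grey housing 130 mm deep (x), 315 long (y), 52 high, keys on its front (-x). Origin on the bench under the syringe's axis; x to its rear (away from the robot), y along the syringe, the way the pusher goes forward (robot's left). On top: guide rods and screw (tops 73 mm), end block at y -163 to -145 (top 82), grey cradle at y +33 to +136 (top 110).
- pusher (a joint): How far the pusher block has slid forward along the pump's +y, m: 0 at the rear end, 0.12 at most; starts at 0.012 to 0.035. Released, it takes 5 N to slide and stays where it is left. With the cam locked it is held against about 25 N.
- pusher_back (a point): Place to push: on the flat rear (-y) face of the pusher block, mid width, 112 mm above the bench. The aluminium block is 64 mm wide (x), 49 long (y), from 56 to 126 mm above the bench. Behind it all is free above 85 mm, between rail and front. Axes as the pump's.
- pusher_face (a point): Point on the flat front (+y) face of the pusher block, at the height of the syringe's axis (98 mm). Axes as the pump's; its y axis is the direction of the push.
- plunger_end (a point): Centre of the rear (-y) face of the plunger's round end, 30 mm across, 98 mm above the bench, straight ahead of pusher_face along the pump's y, 20 to 85 mm away at the start. The plunger takes about 14 N to press in, so the push on the block rises from 5 to 19 N at contact.
- cam (a joint): Angle of cam and lever about the upright axis at cam_pivot, rad: 0 at the released stop (low point; lever along the pump's -x, to its front), growing clockwise from above to 1.745 at the locked stop (lever along the pump's +y, over the plunger, 10 degrees past). Starts at 1.6 to 1.74. Clamps from about 1.2 up. Stays where left; takes 3 to 5 N at the post.
- cam_pivot (a point): Top of the cam's hub on the pusher block, on the cam's axis, 142 mm above the bench; it rides with the block, in the middle of its top (24.5 mm from its front and rear faces).
- cam_post (a point): Mid height of the upright post at the lever's end, 57 mm from the cam's axis, 156 mm above the bench. The post is 13 mm thick and rises from the lever's flat bar (12 mm wide, top 142 mm above the bench) to 170 mm: push it sideways, above the bar. Nothing else near it stands above 142 mm. Do not grip it.
- syringe: 60 ml plastic syringe lying loose in the cradle, barrel 29 mm thick and 90 mm long along the pump's y; origin on the barrel's axis at the front of its flange, 98 mm above the bench. Must stay there.
- beaker: Small glass beaker, 58 mm across, 68 mm high, loose on the bench in front of the pump's left part; origin at its base. Leave alone.
- weighing_dish: Flat glass weighing dish, 64 mm across, 12 mm high, loose on the bench in front of the pump; origin at its base. Leave alone.
- reagent_bottle: Small white reagent bottle, 48 mm across, 105 mm high, loose on the bench in front of the pump's right part; origin at its base. Leave alone.
- rail_mid (a point): Middle of the top edge of the steel clamp rail, a bar 5 mm thick and 208 mm long along the pump's y, 40.5 mm to the rear of the syringe's axis; top 138 mm above the bench, as are its two end posts. It stays put. Near its left end a clamp arm (top 122 mm) with a knob (top 135 mm) lies over the barrel.

How it is judged:
By the outcome, as a careful person would: the job done as asked, in the order asked, and still so for the second after the job is handed in, with the robot touching nothing.
It also fails if it takes over 72 s, if anything falls off the work surface, if the arm or the gripper's body presses on something with over 40 N, if the wrist force passes 120 N, or if a joint passes its speed limit or range.

ROBOT

A 6-joint arm with a two-finger parallel gripper is mounted at the origin on a cart in front of the work surface, level with it; the furniture and walls round the work are solid. World frame = base frame: x ahead of the robot, y to its left, z up, the work surface at z = 0. Lengths are in m, angles in rad, forces in N, time in s.
With the tool pointing down it reaches from about 0.25 to 0.725 m from the base axis. Payload 4 kg.
Tool frame: the origin (TCP) lies midway between the tips of the shut fingers; the grasp point (between the pads) lies 19 mm behind it; z points along the fingers, y is the direction in which the jaws open and shut (so a half turn about z gives the same grasp; the last joint's range is limited). The gripper opens to 85 mm and grips with 20 to 120 N. Pads are 22 mm wide; open, the fingers measure 114 mm over their backs; the gripper's body (76 mm by 85 mm) begins 54 mm behind the grasp point. The pads swing forward as they close: fully open they stand 13 mm farther back than shut.
Start: joints at [1.291, 0.241, 0.005, 1.335, 0, 1.571], TCP at [0.138, 0.481, 0.231] pointing down, gripper open.
Joint ranges: [-2.72, 2.72], [-1.05, 1.87], [-1.09, 1.28], [-1.99, 2.15], [-1.42, 1.44], [-3.14, 3.14]. Speed limits (rad/s): [2.79, 2.79, 3.14, 3.14, 3.14, 3.14].

INTERFACE

Orientations are given as a unit quaternion [x, y, z, w].
In Python, from workcell import get_obs, camera, camera_model, job_done, masks_of gives the robot as it stands.
- The arm moves only by the tool jog_arm, never from a script. Its argument "deltas" is a list that holds one entry, the list of rows, each a list of 7 numbers: the shift along the tool's x, y, z in mm, then the turn, a rotation vector about the tool's x, y, z in degrees, then the finger opening in mm, from 0 to 85.4. A call has 1 to 5 rows; each row shifts and turns the pose as measured when the row begins, along the tool's axes as they then stand; what a row does not reach is not made up. A row lasts 1/10 s, in which the tool goes at most 50 mm and 8.59 degrees, less where a joint would pass 70% of its speed; a pose out of reach is approached as far as the arm can. A call with a gripper value outside its range is refused whole. The fingers move at their own pace and stop on an object; the grip force is fixed at half the most. Time passes only in rows, so rows that do not move let the fingers close. It gives the time, the measured TCP pose, the force and the opening at its end, in the units of the state.
- get_obs(): the state, without advancing time (a new reading comes with each control period).
- camera(name): name is "side" or "top" or "wrist"; returns the picture (400x640x3 uint8, red, green, blue); there is no depth.
- camera_model(name): a dict with "fovy" (degrees; the focal length in pixels is half the picture's height over the tangent of half this angle, whatever the lens; pixels are square), "cx", "cy" (the principal point, pixels), "pose" (4x4, takes a point from camera to world coordinates); the wrist camera has in their place "T_tool_cam" (4x4, takes a point from camera to tool coordinates, whose origin is the TCP and whose axes are the flange's). Camera axes: x right, y down, z forward; pixel columns grow to the right and rows downward; lengths in m; the calibration is good to about 2 mm. The wrist camera is an equidistant fisheye: a pixel r from the principal point sees the ray r / f radians off the axis. A picture is of the moment at which its call begins: read the wrist's pose just before it. camera_model takes no time and is no camera call.
- job_done(): hands the job in, once; it reports no verdict.
Trained networks look in the newest picture that a camera, given by its name, has taken for a name from the list of things; names that differ only in an ending like _2 or _b are one class to them, and where a whole thing is asked for, a point or a joint stands for the part that bears it (a point fixed in the world has none). Each returns a list of dicts, best first, with "conf" (0 to 1); they miss things now and then, are a little off and sometimes report something else, mostly with a low value. They report only what shows in the picture. A call takes as long as a camera call.
- masks_of(target, camera): "pixels" (400x640 bool, what is visible of it) and "at" ([column, row] in pixels, amid what is visible of it).
The state is a dict: "clock": time; "joint_pos": joint angles; "joint_vel": joint speeds; "tau": joint torques, N m; "eef_pos": TCP position; "tool_rot": TCP orientation; "ft_force": force on the tool from outside, world axes, zero at the start; "ft_torque": the same for the moment, N m; "grip_width": finger opening in m.
Only numpy, scipy, OpenCV 4.12 (cv2) and the standard library are available. Lean on these libraries where they do the work, as an engineer would, in place of code of your own. Each camera call takes 0.05 s, during which the arm holds its last target. There are 200 camera calls.

## Working session

There is one attempt and no reset: what is moved stays moved. The work goes in short steps, Python scripts to look and compute and a tool call to move; the robot and the scene stay as the last step left them, time stands still between calls to the robot, and variables do not carry over. Pictures are saved under pics/ and viewed, about 8 in all and at most 12, crops included, and the job is handed in when it is done.

Besides the shell and the picture viewer there is one more tool, called after ">>>" as name(argument=value, ...) on one line, values as JSON. jog_arm: Moves the arm, as the interface text tells. Its arguments: {"type":"object","properties":{"deltas":{"type":"array"}},"required":["deltas"]}

```bash
mkdir -p pics; ls; python3 - <<'E'
from workcell import *
import cv2,numpy as np
o=get_obs();print({k:np.round(v,3).tolist() for k,v in o.items()})
for n in("top","side"):
    im=camera(n);cv2.imwrite(f"pics/{n}0.png",im[:,:,::-1])
    m=camera_model(n);print(n,m["fovy"],m["cx"],m["cy"],np.round(m["pose"],4).tolist())
    for t in("pump","pusher","cam","cam_post","cam_pivot","plunger_end","syringe","beaker","weighing_dish","reagent_bottle"):
        print(t,[(round(d["conf"],2),np.round(d["at"]).tolist(),int(d["pixels"].sum())) for d in masks_of(t,n)[:2]])
E
```

```text
pics
{'clock': 0.0, 'joint_pos': [1.291, 0.241, 0.004, 1.335, 0.0, 1.571], 'joint_vel': [-0.001, -0.0, 0.001, 0.001, 0.0, 0.002], 'tau': [0.001, -37.232, 25.241, 0.017, 0.0, -0.0], 'eef_pos': [0.138, 0.48, 0.23], 'tool_rot': [0.139, 0.99, -0.001, -0.0], 'ft_force': [0.397, 0.695, -0.39], 'ft_torque': [-0.03, -0.021, -0.003], 'grip_width': 0.085}
top 54.423673111764685 316.20449986806085 209.84919718215608 [[-0.0244, -0.9985, 0.0498, 0.4822], [-0.9991, 0.026, 0.0326, 0.0426], [-0.0339, -0.049, -0.9982, 0.9836], [0.0, 0.0, 0.0, 1.0]]
pump [(0.95, [326.0, 198.0], 6283)]
pusher [(0.95, [353.0, 194.0], 856)]
cam [(0.57, [350.0, 192.0], 271)]
cam_post []
cam_pivot [(0.82, [351.0, 195.0], 788)]
plunger_end []
syringe [(0.65, [297.0, 236.0], 505), (0.43, [365.0, 242.0], 328)]
beaker [(0.83, [266.0, 234.0], 449)]
weighing_dish [(0.82, [299.0, 237.0], 531)]
reagent_bottle [(0.77, [365.0, 244.0], 333)]
side 48.15718028788174 322.6960651480599 193.6946396814058 [[0.4748, 0.7751, -0.4168, 0.8929], [0.8801, -0.4194, 0.2225, -0.1291], [-0.0024, -0.4725, -0.8813, 0.8794], [0.0, 0.0, 0.0, 1.0]]
pump [(0.88, [328.0, 231.0], 9278)]
pusher [(0.84, [294.0, 221.0], 1173)]
cam [(0.96, [302.0, 211.0], 418), (0.47, [365.0, 161.0], 745)]
cam_post [(0.62, [302.0, 212.0], 479)]
cam_pivot [(0.44, [302.0, 213.0], 458)]
plunger_end [(0.67, [341.0, 212.0], 354)]
syringe [(0.62, [364.0, 201.0], 944)]
beaker [(0.8, [363.0, 160.0], 802)]
weighing_dish [(0.93, [326.0, 182.0], 467)]
reagent_bottle [(0.93, [257.0, 201.0], 687), (0.35, [302.0, 211.0], 388)]
```

```bash
python3 - <<'E'
import cv2
a=cv2.imread("pics/top0.png")[130:290,200:440];b=cv2.imread("pics/side0.png")[130:290,210:450]
cv2.imwrite("pics/c1.png",cv2.resize(a,(800,533),interpolation=2));cv2.imwrite("pics/c2.png",cv2.resize(b,(800,533),interpolation=2))
E
```

```text
(no output)
```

View pics/c1.png

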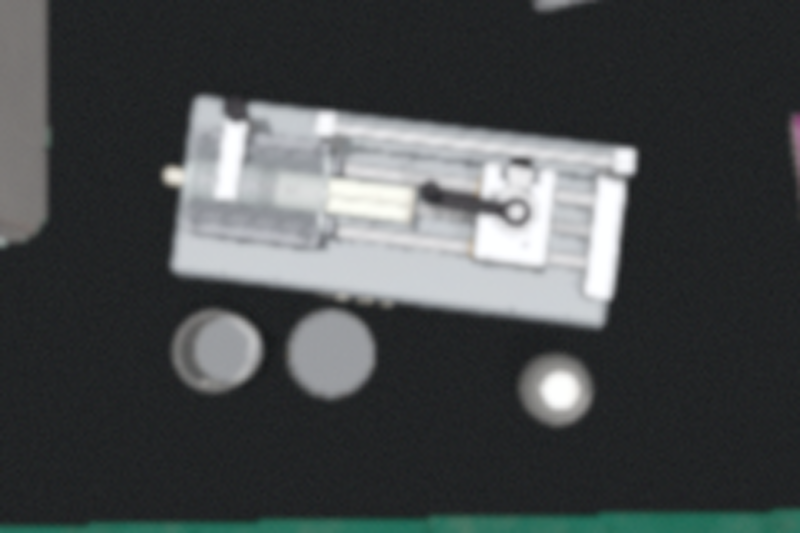

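View pics/c2.png

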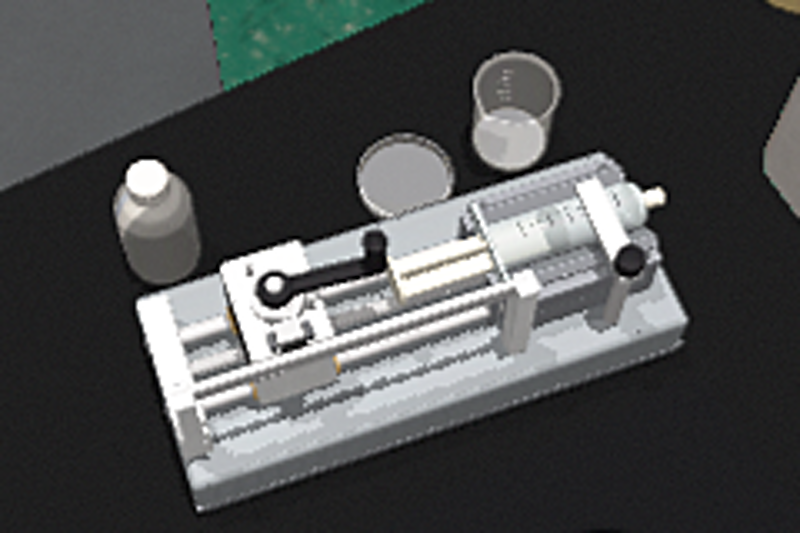

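Top view (crop): the hub is at (515,210), the post top at (430,190), the plunger's rear end at about x=413 and the block corners at (488,160), (555,170), (545,267), (475,258). In the side crop the hub is at (275,290), the post top at (375,240) and the plunger end at about (398,283). The detections agree with this.

```bash
cat > h.py <<'E'
import numpy as np,cv2
from workcell import *
from scipy.spatial.transform import Rotation as R
def back(n,px,z):
    m=camera_model(n);f=200/np.tan(np.radians(m["fovy"]/2));P=m["pose"]
    d=P[:3,:3]@[(px[0]-m["cx"])/f,(px[1]-m["cy"])/f,1];return P[:3,3]+d*(z-P[2,3])/d[2]
def wback(px,z,o=None):
    o=o or get_obs();m=camera_model("wrist");f=200/np.tan(np.radians(m["fovy"]/2))
    T=np.eye(4);T[:3,:3]=R.from_quat(o["tool_rot"]).as_matrix();T[:3,3]=o["eef_pos"];P=T@m["T_tool_cam"]
    v=np.array([px[0]-m["cx"],px[1]-m["cy"]]);r=np.hypot(*v);a=r/f
    d=P[:3,:3]@[*(v/r*np.sin(a)),np.cos(a)];return P[:3,3]+d*(z-P[2,3])/d[2]
E
python3 - <<'E'
from h import *
T=lambda c,r,z:np.round(1e3*back("top",(200+c*.3,130+r*.3),z/1e3)).tolist()
S=lambda c,r,z:np.round(1e3*back("side",(210+c*.3,130+r*.3),z/1e3)).tolist()
print("hub",T(515,210,142),S(275,290,142)); print("post",T(430,190,170),S(375,238,170))
print("plunger top",T(413,203,113),S(394,265,113))
print("block",[T(*p,126) for p in((488,160),(555,170),(545,267),(475,258))],[S(*p,126) for p in((225,262),(302,242))])
print("hous",[T(*p,52) for p in((200,97),(172,275),(603,327))])
print("endblk",[T(*p,82) for p in((600,178),(628,182),(613,298),(586,293))])
print("rail",T(325,120,138),T(628,160,138))
print("objs",T(217,350,40),T(331,353,6),T(556,390,60))
m=camera_model("wrist");print(m["fovy"],m["cx"],m["cy"],np.round(m["T_tool_cam"],3).tolist())
E
```

```text
hub [558.0, -14.0, 142.0] [560.0, -14.0, 142.0]
post [570.0, 41.0, 170.0] [571.0, 42.0, 170.0]
plunger top [568.0, 53.0, 113.0] [566.0, 57.0, 113.0]
block [[594.0, 2.0, 126.0], [586.0, -42.0, 126.0], [522.0, -33.0, 126.0], [529.0, 13.0, 126.0]] [[524.0, -29.0, 126.0], [533.0, 15.0, 126.0]]
hous [[655.0, 206.0, 52.0], [526.0, 229.0, 52.0], [481.0, -80.0, 52.0]]
endblk [[585.0, -77.0, 82.0], [581.0, -97.0, 82.0], [501.0, -84.0, 82.0], [505.0, -65.0, 82.0]]
rail [622.0, 109.0, 138.0] [590.0, -88.0, 138.0]
objs [471.0, 199.0, 40.0] [467.0, 119.0, 6.0] [437.0, -44.0, 60.0]
65.70646984690485 321.9462613097484 204.1929086257561 [[0.001, -0.953, -0.304, 0.079], [1.0, 0.0, 0.002, 0.0], [-0.002, -0.304, 0.953, -0.143], [0.0, 0.0, 0.0, 1.0]]
```

>>> jog_arm(deltas=[[[-44, -23, 0, 0, 0, 0, 0], [-44, -23, 0, 0, 0, 0, 0], [-44, -23, 0, 0, 0, 0, 0], [-44, -23, 0, 0, 0, 0, 0], [-44, -23, 0, 0, 0, 0, 0]]])

```text
clock: 1.6
eef_pos: [0.3188, 0.3115, 0.2308]
tool_rot: [0.132, 0.991, 0.002, 0.0]
ft_force: [0.1, 0.5, -0.5]
grip_width: 0.0123
```

>>> jog_arm(deltas=[[[-44, -23, 0, 0, 0, 0, 0], [-44, -23, 0, 0, 0, 0, 0], [-44, -23, 0, 0, 0, 0, 0], [-44, -23, 0, 0, 0, 0, 0], [-44, -23, 0, 0, 0, 0, 0]]])

```text
clock: 2.1
eef_pos: [0.5018, 0.1407, 0.2317]
tool_rot: [0.132, 0.991, 0.003, 0.002]
ft_force: [1.1, -0.2, -0.1]
grip_width: -0.0003
```

>>> jog_arm(deltas=[[[-38, -25, 0, 0, 0, 0, 0], [-38, -25, 0, 0, 0, 0, 0], [-38, -24, 0, 0, 0, 0, 0], [0, 0, 0, 0, 0, 0, 0], [0, 0, 0, 0, 0, 0, 0]]])

```text
clock: 2.6
eef_pos: [0.5998, 0.0288, 0.2295]
tool_rot: [0.136, 0.991, 0.003, 0.002]
ft_force: [-0.7, 0.4, 1.1]
grip_width: -0.0
```

```bash
python3 - <<'E'
from h import *
o=get_obs();im=camera("wrist");cv2.imwrite("pics/w1.png",im[:,:,::-1]);print(o["eef_pos"],o["tool_rot"],np.round(o["joint_pos"],2))
for t,z in(("cam",.142),("cam_post",.156),("cam_pivot",.142),("plunger_end",.113),("pusher_back",.12)):
    print(t,[(round(d["conf"],2),np.round(d["at"]).tolist(),int(d["pixels"].sum()),np.round(wback(d["at"],z,o),3)) for d in masks_of(t,"wrist")[:2]])
cv2.imwrite("pics/w1c.png",cv2.resize(im[:,:,::-1],(800,500),interpolation=2))
E
```

```text
[0.59975006 0.0287628  0.22948183] [0.13622691 0.9906697  0.00330317 0.00220486] [0.05 0.44 0.29 1.41 0.01 0.32]
cam [(0.73, [274.0, 174.0], 2325, array([0.562, 0.002, 0.142]))]
cam_post [(0.63, [274.0, 171.0], 2339, array([0.557, 0.006, 0.156]))]
cam_pivot [(0.8, [268.0, 167.0], 5888, array([ 0.556, -0.   ,  0.142]))]
plunger_end [(0.58, [369.0, 151.0], 1704, array([0.569, 0.08 , 0.113])), (0.55, [367.0, 47.0], 2322, array([0.483, 0.101, 0.113]))]
pusher_back [(0.79, [266.0, 172.0], 5838, array([ 0.562, -0.008,  0.12 ]))]
```

View pics/w1c.png

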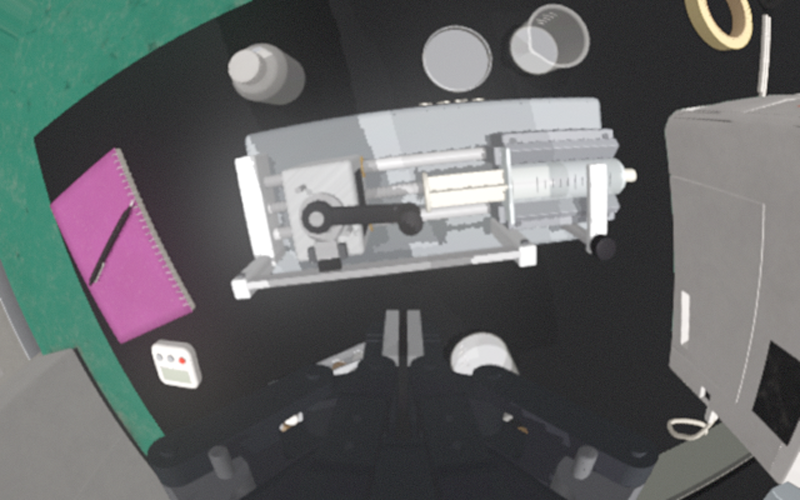

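Wrist view (800x500): the hub is at (317,217), the post top at (410,216), the plunger's rear end at about (425,190), and the rail's end posts at (241,288) and (527,255). The shut fingertips are at (405,315).

```bash
python3 - <<'E'
from h import *
o=get_obs()
for n,c,r,z in(("hub",317,216,142),("post",410,216,170),("plung",425,190,113),("plung ax",425,190,98),("rail R",241,288,138),("rail L",527,255,138),("block RL",287,170,126),("FL",358,163,126),("FR",363,260,126),("tip",405,312,229)):
    print(n,np.round(1e3*wback((c*.8,r*.8),z/1e3,o),1))
E
```

```text
hub [556.2 -10.8 142. ]
post [565.9  45.2 170. ]
plung [563.5  58.  113. ]
plung ax [565.8  58.4  98. ]
rail R [589.2 -81.8 138. ]
rail L [618.2 112.5 138. ]
block RL [523.4 -25.  126. ]
FL [533.   21.2 126. ]
FR [596.1   5.5 126. ]
tip [591.6  34.5 229. ]
```

>>> jog_arm(deltas=[[[8, 7, 0, 0, 0, -4.5, 0], [0, 0, 40, 0, 0, 0, 0], [0, 0, 38, 0, 0, 0, 0], [0, 0, 0, 0, 0, 0, 0]]])

```text
clock: 3.3
eef_pos: [0.5936, 0.0449, 0.155]
tool_rot: [0.09, 0.996, 0.004, 0.007]
ft_force: [-0.5, -0.2, -0.9]
grip_width: 0.0
```

```bash
cat >> h.py <<'E'
def go(x,y,z,yaw):  # target TCP mm, direction of tool x in deg (world), tool upright; prints the remaining row
    o=get_obs();Q=R.from_quat(o["tool_rot"]);p=Q.inv().apply(np.array([x,y,z])-1e3*o["eef_pos"])
    c,s=np.cos(np.radians(yaw)),np.sin(np.radians(yaw))
    G=R.from_matrix(np.array([[c,s,0],[s,-c,0],[0,0,-1]]));w=(Q.inv()*G).as_rotvec(degrees=True)
    print("row",np.round(p,1),np.round(w,1),"force",np.round(o["ft_force"],1),"pos",np.round(1e3*o["eef_pos"],1),"yawnow",np.round(np.degrees(np.arctan2(*Q.as_matrix()[[1,0],0])),1),"t",o["clock"])
HUB=np.array([558.5,-13.5])
def lev(phi,d,r=57,z=150,hub=HUB): # phi: lever direction deg (world), d: TCP offset along release tangent
    L=np.array([np.cos(np.radians(phi)),np.sin(np.radians(phi))]);t=np.array([-L[1],L[0]])
    return go(*(hub+r*L+d*t),z,phi+90)
E
python3 -c "
from h import *
lev(78.8,-24.5)"
```

```text
row [-1.3 -7.2  5. ] [0.5 0.7 0.8] force [-0.5 -0.2 -0.9] pos [593.6  44.9 155. ] yawnow 169.6 t 3.3
```

>>> jog_arm(deltas=[[[-1, -7, 5, 0.5, 0.7, 0.8, 0], [5, 0, 0, 0, 0, 0, 0], [8, 2, 0, 0, 0, -8, 0], [8, 2, 0, 0, 0, -8, 0], [0, 0, 0, 0, 0, 0, 0]]])

```text
clock: 3.8
eef_pos: [0.5769, 0.0459, 0.158]
tool_rot: [-0.047, 0.999, 0.0, 0.007]
ft_force: [-0.3, -0.7, 0.8]
grip_width: -0.0003
```

```bash
python3 -c "
from h import *
lev(94.8,-17.5);print(get_obs()['tool_rot'])"
```

```text
row [ 5.9 -0.6  7.9] [-0.   0.7  0.6] force [-0.3 -0.7  0.8] pos [576.9  45.9 158. ] yawnow -174.6 t 3.8
[-4.69824147e-02  9.98874465e-01  5.39675294e-05  6.51561973e-03]
```

>>> jog_arm(deltas=[[[0, 0, 8, 0, 0.7, 0.6, 0], [5, 0, 0, 0, 0, 0, 0], [0, 0, 0, 0, 0, 0, 0]]])

```text
clock: 4.1
eef_pos: [0.574, 0.0455, 0.1526]
tool_rot: [-0.038, 0.999, -0.0, 0.003]
ft_force: [0.3, -0.4, 1.0]
grip_width: -0.0001
```

```bash
python3 -c "
from h import *
lev(94.8,-17.5)"
```

```text
row [ 2.9 -0.5  2.6] [-0.   0.3 -0.4] force [ 0.3 -0.4  1. ] pos [574.   45.5 152.6] yawnow -175.6 t 4.1
```

>>> jog_arm(deltas=[[[11, 2, 2, 0, 0.3, -8, 0], [11, 2, 0, 0, 0, -8, 0], [11, 2, 0, 0, 0, -8, 0]]])

```text
clock: 4.4
eef_pos: [0.5451, 0.0451, 0.1516]
tool_rot: [-0.251, 0.968, -0.0, 0.005]
ft_force: [3.8, 0.3, -1.5]
grip_width: -0.0
```

```bash
python3 - <<'E'
from h import *
lev(118,-17.5)
im=camera("wrist")[:,:,::-1];cv2.imwrite("pics/w2.png",cv2.resize(im,(640,400)))
E
```

```text
row [-1.8 -1.1  1.7] [-0.2  0.5  1. ] force [ 3.8  0.3 -1.5] pos [545.1  45.1 151.6] yawnow -151.0 t 4.4
```

View pics/w2.png

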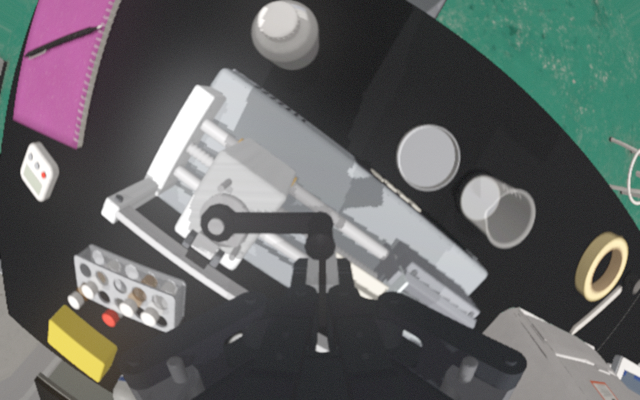

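The lever is following, with the post against the shut fingertips. I'll keep sweeping.

>>> jog_arm(deltas=[[[9, 1.5, 1, 0, 0.3, -8, 0], [9, 1.5, 1, 0, 0.3, -8, 0], [9, 1.5, 0, 0, 0.3, -8, 0], [9, 1.5, 0, 0, 0, -8, 0]]])

```text
clock: 4.85
eef_pos: [0.5157, 0.0289, 0.1515]
tool_rot: [-0.514, 0.858, -0.001, 0.001]
ft_force: [0.9, 3.9, -1.1]
grip_width: -0.0002
```

```bash
python3 - <<'E'
from h import *
lev(151,-17.5)
E
```

```text
row [-1.1 -1.   1.5] [-0.2  0.   0.8] force [ 0.9  3.9 -1.1] pos [515.7  28.9 151.5] yawnow -118.2 t 4.85
```

>>> jog_arm(deltas=[[[8, 1.5, 1, 0, 0, -8, 0], [6, 1, 0, 0, 0, -5, 0], [2, 0.5, 0, 0, 0, -2, 0]]])

```text
clock: 5.15
eef_pos: [0.5066, 0.0174, 0.1511]
tool_rot: [-0.623, 0.782, 0.001, 0.003]
ft_force: [1.2, 2.6, -2.7]
grip_width: 0.0002
```

```bash
python3 - <<'E'
from h import *
lev(168,-17.5)
E
```

```text
row [ 1.9 -0.2  1.1] [-0.1  0.3 -1. ] force [ 1.2  2.6 -2.7] pos [506.6  17.4 151.1] yawnow -103.0 t 5.15
```

>>> jog_arm(deltas=[[[4, 0.3, 0, 0, 0, -3, 0], [3, 0.3, 0, 0, 0, -2, 0]]])

```text
clock: 5.35
eef_pos: [0.504, 0.0122, 0.151]
tool_rot: [-0.655, 0.755, 0.003, 0.003]
ft_force: [0.4, 3.1, 0.3]
grip_width: -0.0001
```

>>> jog_arm(deltas=[[[3, 0.2, 0, 0, 0, -2, 0]]])

```text
clock: 5.45
eef_pos: [0.5033, 0.0107, 0.1511]
tool_rot: [-0.668, 0.744, 0.005, 0.004]
ft_force: [0.1, 5.7, -0.3]
grip_width: -0.0001
```

```bash
python3 - <<'E'
from h import *
lev(171.5,-17.5)
im=camera("wrist")[:,:,::-1];cv2.imwrite("pics/w3.png",cv2.resize(im,(800,500),interpolation=2))
im=camera("side")[130:290,210:450,::-1];cv2.imwrite("pics/s3.png",cv2.resize(im,(800,533),interpolation=2))
E
```

```text
row [-1.7 -1.2  1.1] [0.1 0.7 2.3] force [ 0.1  5.7 -0.3] pos [503.3  10.7 151.1] yawnow -96.2 t 5.45
```

View pics/w3.png

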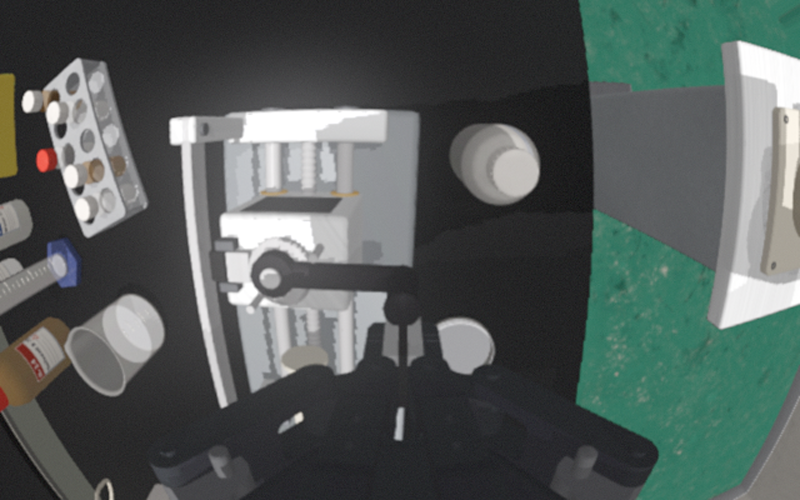

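The wrist view shows the lever pointing to the pump's front. The hub is at (268,276), the bar is parallel to the end block's edge, and the post is pressed by the tips at (402,300).

```bash
python3 - <<'E'
from h import *
o=get_obs()
for n,c,r,z in(("hub",268,276,142),("post",402,303,170),("barend",405,277,142),("bar near hub",310,276,142),("rail R",183,130,138),("rail L",228,405,138),("endblk a",245,140,82),("endblk b",385,140,82),("blkcorner",222,214,126),("blkRF",340,213,126),("plung",305,348,113),("tip",403,325,151),("boxtipL",370,325,151),("R",436,325,151)):
    print(n,np.round(1e3*wback((c*.8,r*.8),z/1e3,o),1))
E
```

```text
hub [558.7 -15.3 142. ]
post [500.4 -10.2 170. ]
barend [499.3  -8.8 142. ]
bar near hub [539.6 -13.5 142. ]
rail R [588.7 -85.1 138. ]
rail L [606.5  60.4 138. ]
endblk a [582.6 -76.6  82. ]
endblk b [503.7 -64.3  82. ]
blkcorner [582.6 -42.9 126. ]
blkRF [525.3 -35.8 126. ]
plung [560.2  39.5 113. ]
tip [502.1   9.  151. ]
boxtipL [515.8   7.6 151. ]
R [488.4  10.6 151. ]
```

View pics/s3.png

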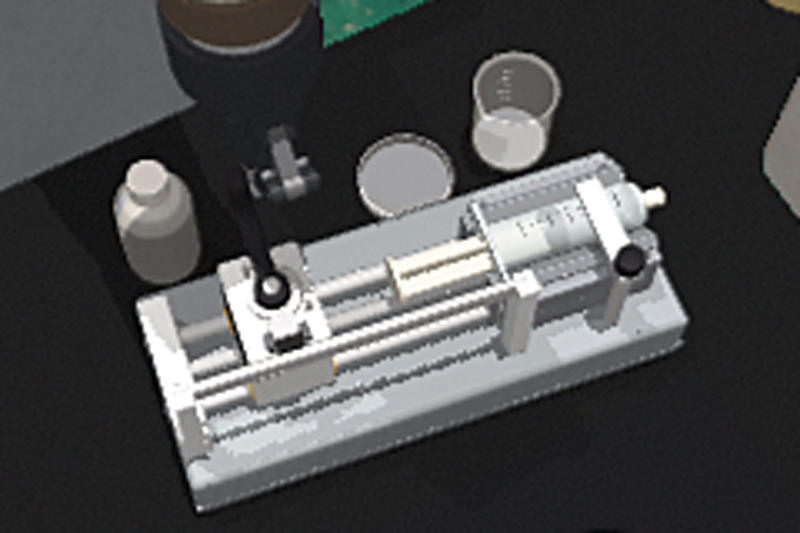

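>>> jog_arm(deltas=[[[2.5, 0, 0, 0, 0, 0, 0]]])

```text
clock: 5.65
eef_pos: [0.503, 0.0091, 0.151]
tool_rot: [-0.667, 0.745, 0.006, 0.005]
ft_force: [1.4, 5.7, -0.1]
grip_width: -0.0001
```

>>> jog_arm(deltas=[[[0, 0, 0, 0, 0, 0, 0]]])

```text
clock: 5.75
eef_pos: [0.5031, 0.009, 0.1511]
tool_rot: [-0.666, 0.746, 0.005, 0.005]
ft_force: [-0.2, 0.3, -0.1]
grip_width: 0.0001
```

>>> jog_arm(deltas=[[[-12, 0, 0, 0, 0, 0, 0], [0, 0, -30, 0, 0, 0, 0], [0, 0, -25, 0, 0, 0, 0], [0, 0, 0, 0, 0, 0, 0]]])

```text
clock: 6.15
eef_pos: [0.5039, 0.0205, 0.2066]
tool_rot: [-0.663, 0.748, 0.005, 0.001]
ft_force: [-0.5, -0.3, -0.0]
grip_width: -0.0
```

```bash
python3 - <<'E'
from h import *
go(551.5,-60,195,-98.5)
E
```

```text
row [ 74.3 -57.   10.7] [0.3 0.5 1.6] force [-0.5 -0.3 -0. ] pos [503.9  20.5 206.6] yawnow -96.9 t 6.15
```

>>> jog_arm(deltas=[[[37, -28, 0, 0.3, 0.5, 1.6, 0], [37, -29, 0, 0, 0, 0, 0], [0, 0, 0, 0, 0, 0, 0]]])

```text
clock: 6.45
eef_pos: [0.5522, -0.0607, 0.2053]
tool_rot: [-0.653, 0.757, -0.001, -0.001]
ft_force: [0.5, -0.4, 0.3]
grip_width: 0.0005
```

```bash
python3 - <<'E'
from h import *
go(551.5,-60,150,-98.5)
o=get_obs()
im=camera("wrist")[:,:,::-1];cv2.imwrite("pics/w4.png",cv2.resize(im,(800,500),interpolation=2))
E
```

```text
row [-0.7  0.8 55.3] [-0.1 -0.2  0.1] force [ 0.5 -0.4  0.3] pos [552.2 -60.7 205.3] yawnow -98.4 t 6.45
```

View pics/w4.png

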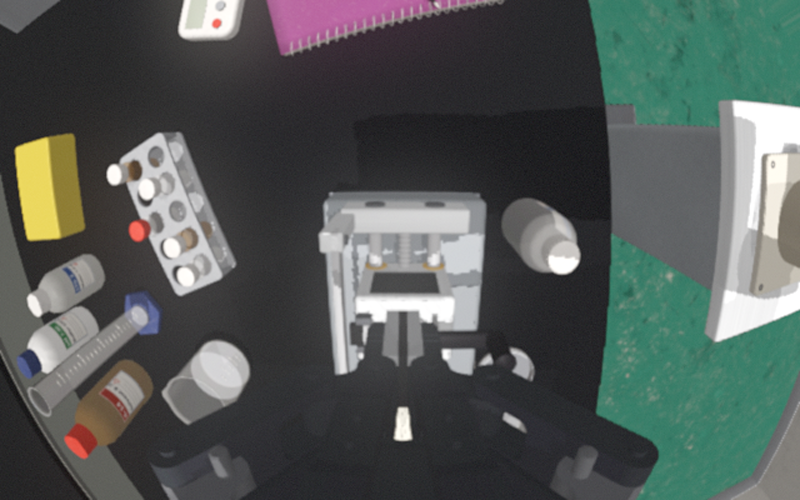

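View: the block's rear top edge runs (358,297)–(452,297), the tips are centred over it at (402,312), and the end block is at rows 205–232.

```bash
python3 - <<'E'
from h import *
o=get_obs()
for n,c,r,z in(("rearL",358,297,126),("rearR",452,297,126),("topfar",404,297,126),("endL",357,208,82),("endR",470,208,82),("tip",403,312,205)):
    print(n,np.round(1e3*wback((c*.8,r*.8),z/1e3,o),1))
E
```

```text
rearL [580.6 -41.8 126. ]
rearR [522.1 -33.2 126. ]
topfar [551.9 -37.7 126. ]
endL [577.4 -90.1  82. ]
endR [498.8 -78.7  82. ]
tip [548.7 -65.9 205. ]
```

>>> jog_arm(deltas=[[[1, 0, 35, 0, 0, 0, 0], [0, 0, 35, 0, 0, 0, 0], [0, 0, 30, 0, 0, 0, 0], [0, 0, 0, 0, 0, 0, 0]]])

```text
clock: 6.9
eef_pos: [0.5488, -0.0571, 0.101]
tool_rot: [-0.653, 0.757, 0.0, -0.001]
ft_force: [-0.3, 0.3, -1.0]
grip_width: -0.0004
```

```bash
python3 - <<'E'
from h import *
go(553,-53,105,-98.5)
E
```

```text
row [-4.6 -3.5 -4. ] [ 0.1 -0.1  0.1] force [-0.3  0.3 -1. ] pos [548.8 -57.1 101. ] yawnow -98.4 t 6.9
```

>>> jog_arm(deltas=[[[-5, -3, -4, 0, 0, 0, 0], [-5, 0, 0, 0, 0, 0, 0], [-6, 0, 0, 0, 0, 0, 0], [-6, 0, 0, 0, 0, 0, 0]]])

```text
clock: 7.3
eef_pos: [0.554, -0.0373, 0.1076]
tool_rot: [-0.652, 0.758, -0.003, -0.006]
ft_force: [-1.7, -5.2, -3.6]
grip_width: 0.0001
```

>>> jog_arm(deltas=[[[-7, 0, 0, 0, 0, 0, 0], [-7, 0, 0, 0, 0, 0, 0], [-7, 0, 0, 0, 0, 0, 0]]])

```text
clock: 7.6
eef_pos: [0.5576, -0.019, 0.1111]
tool_rot: [-0.651, 0.759, -0.007, -0.008]
ft_force: [-1.2, -6.1, -3.6]
grip_width: 0.0001
```

```bash
python3 - <<'E'
from h import *
go(555,-25,105,-98.5)
im=camera("side")[130:290,210:450,::-1];cv2.imwrite("pics/s5.png",cv2.resize(im,(800,533),interpolation=2))
E
```

```text
row [6.2 1.6 6.2] [ 0.  -1.3 -0.2] force [-1.2 -6.1 -3.6] pos [557.6 -19.  111.1] yawnow -98.7 t 7.6
```

View pics/s5.png

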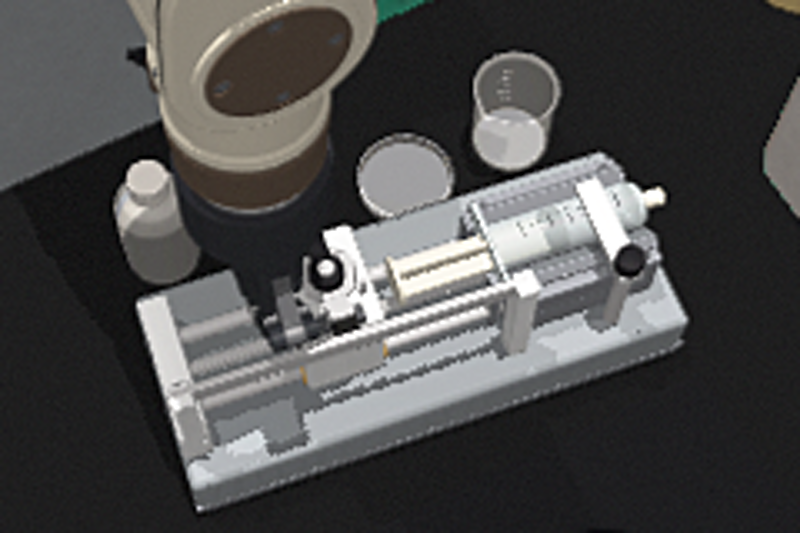

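Side view: the block has moved forward to the hub at (325,268), its front face is near x≈378, and the plunger end at (390,280) is still clear of it by a small gap.

```bash
python3 - <<'E'
from h import *
S=lambda c,r,z:np.round(1e3*back("side",(210+c*.3,130+r*.3),z/1e3),1)
y=np.array([.147,.989,0])
h=S(325,266,142);print(h)
for p in((390,262),(394,265),(388,270)):
    e=S(*p,113);print(e,(e-h)@y-24.5)
print("front corner",S(380,320,126),S(350,228,126))
E
```

```text
[560.4  16.7 142. ]
[562.7  56.3 113. ] 15.002500000000005
[565.5  57.4 113. ] 16.502000000000002
[566.7  52.9 113. ] 12.227900000000012
front corner [597.   31.2 126. ] [538.5  43.5 126. ]
```

>>> jog_arm(deltas=[[[-4, 0, 3, 0, -0.6, 0, 0], [-4, 0, 3, 0, -0.6, 0, 0], [0, 0, 0, 0, 0, 0, 0]]])

```text
clock: 7.95
eef_pos: [0.5611, -0.0108, 0.1108]
tool_rot: [-0.651, 0.759, -0.004, 0.001]
ft_force: [-0.5, -0.8, -1.0]
grip_width: -0.0002
```

>>> jog_arm(deltas=[[[-2, 0, 1, 0, 0, 0, 0]]])

```text
clock: 8.05
eef_pos: [0.5615, -0.0095, 0.1111]
tool_rot: [-0.651, 0.759, -0.005, 0.001]
ft_force: [-4.5, -4.9, 1.2]
grip_width: -0.0002
```

>>> jog_arm(deltas=[[[-2, 0, 1, 0, 0, 0, 0]]])

```text
clock: 8.15
eef_pos: [0.5617, -0.0082, 0.1111]
tool_rot: [-0.651, 0.759, -0.006, 0.001]
ft_force: [-3.3, -4.4, 1.1]
grip_width: -0.0002
```

```bash
python3 - <<'E'
from h import *
go(562,-5,108,-98.5)
im=camera("side")[190:235,285:345,::-1];cv2.imwrite("pics/s6.png",cv2.resize(im,(800,600),interpolation=2))
E
```

```text
row [-3.2  0.2  3.1] [-0.5 -0.4 -0.3] force [-3.3 -4.4  1.1] pos [561.7  -8.2 111.1] yawnow -98.8 t 8.15
```

View pics/s6.png

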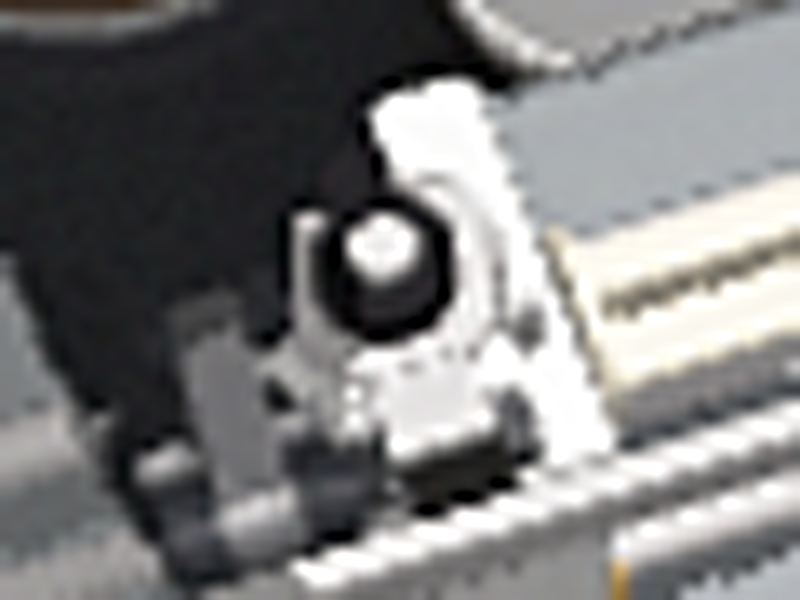

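The close view shows the block's top front edge just before the plunger's end, which it hides in part. From here I'll go by force.

>>> jog_arm(deltas=[[[-1.5, 0, 0, 0, 0, 0, 0]]])

```text
clock: 8.3
eef_pos: [0.5618, -0.0072, 0.1115]
tool_rot: [-0.651, 0.759, -0.006, 0.0]
ft_force: [-1.2, -5.1, -4.1]
grip_width: -0.0001
```

>>> jog_arm(deltas=[[[-1.5, 0, 0, 0, 0, 0, 0]]])

```text
clock: 8.4
eef_pos: [0.562, -0.0065, 0.1116]
tool_rot: [-0.651, 0.759, -0.007, -0.001]
ft_force: [-2.3, -4.8, -3.1]
grip_width: 0.0001
```

>>> jog_arm(deltas=[[[-1.5, 0, 0, 0, 0, 0, 0]]])

```text
clock: 8.5
eef_pos: [0.5621, -0.0057, 0.1117]
tool_rot: [-0.65, 0.76, -0.008, -0.001]
ft_force: [-0.1, -5.4, -3.6]
grip_width: -0.0
```

>>> jog_arm(deltas=[[[-1.5, 0, 0, 0, 0, 0, 0]]])

```text
clock: 8.6
eef_pos: [0.5622, -0.005, 0.1117]
tool_rot: [-0.65, 0.76, -0.008, -0.002]
ft_force: [-1.1, -5.3, -2.6]
grip_width: 0.0002
```

>>> jog_arm(deltas=[[[-1.5, 0, 0, 0, 0, 0, 0]]])

```text
clock: 8.7
eef_pos: [0.5623, -0.0045, 0.1117]
tool_rot: [-0.65, 0.76, -0.009, -0.003]
ft_force: [-1.5, -7.0, -1.9]
grip_width: -0.0
```

>>> jog_arm(deltas=[[[-1.5, 0, 0, 0, 0, 0, 0]]])

```text
clock: 8.8
eef_pos: [0.5623, -0.0045, 0.1117]
tool_rot: [-0.649, 0.76, -0.01, -0.004]
ft_force: [-0.9, -7.8, -2.0]
grip_width: -0.0004
```

>>> jog_arm(deltas=[[[-2.2, 0, 0, 0, 0, 0, 0]]])

```text
clock: 8.9
eef_pos: [0.5622, -0.0045, 0.1118]
tool_rot: [-0.649, 0.761, -0.012, -0.006]
ft_force: [-1.4, -10.0, -2.2]
grip_width: 0.0001
```

Contact is confirmed: the force rises to 10 N with no motion. I'll back off, rise, and go round behind the post.

>>> jog_arm(deltas=[[[14, 0, 0, 0, 0, 0, 0], [0, 0, -40, 0.5, 1, 0, 0], [0, 0, -40, 0.5, 1, 0, 0], [0, 0, 0, 0, 0, 0, 0]]])

```text
clock: 9.3
eef_pos: [0.5608, -0.0149, 0.196]
tool_rot: [-0.649, 0.76, -0.029, -0.01]
ft_force: [0.6, -1.1, 0.7]
grip_width: -0.0
```

```bash
python3 - <<'E'
from h import *
lev(171.5,27.5,z=195,hub=np.array([565.1,30.6]))
E
```

```text
row [-17.5  59.6  -1.8] [-1.7 -3.1 -0.5] force [ 0.6 -1.1  0.7] pos [560.8 -14.9 196. ] yawnow -99.1 t 9.3
```

>>> jog_arm(deltas=[[[-6, 30, 0, -1.7, -3.1, -0.5, 0], [-8, 30, 0, 0, 0, 0, 0], [0, 0, 0, 0, 0, 0, 0]]])

```text
clock: 9.6
eef_pos: [0.5049, 0.0099, 0.1973]
tool_rot: [-0.653, 0.757, 0.0, 0.006]
ft_force: [0.6, -0.1, 0.2]
grip_width: 0.0003
```

```bash
python3 - <<'E'
from h import *
lev(171.5,25.5,z=150,hub=np.array([565.1,30.6]))
o=get_obs();im=camera("wrist")[:,:,::-1];cv2.imwrite("pics/w7.png",cv2.resize(im,(800,500),interpolation=2))
E
```

```text
row [-3.4  0.9 47.3] [-0.4  0.5  0. ] force [ 0.6 -0.1  0.2] pos [504.9   9.9 197.3] yawnow -98.5 t 9.6
```

View pics/w7.png

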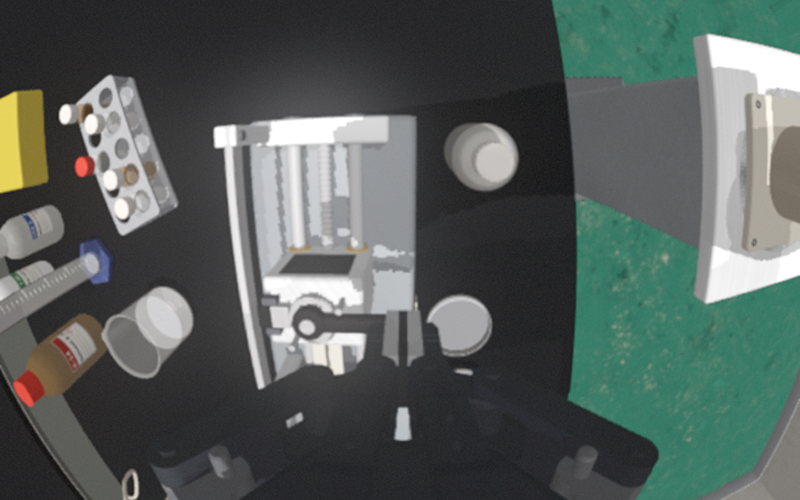

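View: the hub is at (308,322) and the lever points to the pump's front, with its end hidden behind the fingers. The plunger end lies directly ahead of the block. Next I descend behind the post.

>>> jog_arm(deltas=[[[0, 1, 25, -0.4, 0.5, 0, 0], [0, 0, 22, 0, 0, 0, 0], [0, 0, 0, 0, 0, 0, 0]]])

```text
clock: 9.95
eef_pos: [0.5107, 0.0099, 0.1517]
tool_rot: [-0.653, 0.757, -0.003, 0.006]
ft_force: [-0.7, 0.2, -0.7]
grip_width: 0.0002
```

```bash
python3 - <<'E'
from h import *
lev(171.5,17.5,z=151,hub=np.array([565.1,30.6]))
E
```

```text
row [-11.    6.3   0.7] [-0.7  0.2  0. ] force [-0.7  0.2 -0.7] pos [510.7   9.9 151.7] yawnow -98.5 t 9.95
```

>>> jog_arm(deltas=[[[-7, 6, 1, -0.7, 0, 0, 0], [-4, 0, 0, 0, 0, 0, 0], [-8, 2, 0, 0, 0, 8, 0], [-8, 2, 0, 0, 0, 8, 0]]])

```text
clock: 10.35
eef_pos: [0.5075, 0.0373, 0.1525]
tool_rot: [-0.536, 0.844, 0.0, 0.001]
ft_force: [-1.5, -2.9, -3.0]
grip_width: -0.0001
```

```bash
python3 - <<'E'
from h import *
lev(155.5,17.5,z=151,hub=np.array([565.1,30.6]))
E
```

```text
row [-0.3  1.8  1.5] [-0.   0.1 -0.6] force [-1.5 -2.9 -3. ] pos [507.5  37.3 152.5] yawnow -115.1 t 10.35
```

Contact at about 3 N, tracking well.

>>> jog_arm(deltas=[[[-8.5, 3, 1, 0, 0, 8, 0], [-9, 2, 0, 0, 0, 8, 0], [-9, 2, 0, 0, 0, 8, 0], [-9, 2, 0, 0, 0, 8, 0]]])

```text
clock: 10.75
eef_pos: [0.521, 0.069, 0.1535]
tool_rot: [-0.271, 0.963, -0.003, -0.002]
ft_force: [-1.6, -3.7, -1.6]
grip_width: 0.0001
```

```bash
python3 - <<'E'
from h import *
lev(123,17.5,z=151,hub=np.array([565.1,30.6]))
E
```

```text
row [1.5 0.8 2.5] [-0.3 -0.3 -1.6] force [-1.6 -3.7 -1.6] pos [521.   69.  153.5] yawnow -148.6 t 10.75
```

>>> jog_arm(deltas=[[[-8, 2, 1, 0, 0, 8, 0], [-9, 2, 1, 0, 0, 8, 0], [-9, 2, 0, 0, 0, 8, 0], [-8, 2, 0, 0, 0, 7, 0]]])

```text
clock: 11.15
eef_pos: [0.5486, 0.0877, 0.1536]
tool_rot: [0.008, 1.0, -0.006, -0.003]
ft_force: [-3.0, -2.1, -1.0]
grip_width: -0.0001
```

```bash
python3 - <<'E'
from h import *
lev(90,17.5,z=151,hub=np.array([565.1,30.6]))
E
```

```text
row [ 0.9 -0.   2.6] [-0.7 -0.4 -0.9] force [-3.  -2.1 -1. ] pos [548.6  87.7 153.6] yawnow 179.1 t 11.15
```

>>> jog_arm(deltas=[[[-7, 1.5, 1, 0, 0, 6, 0], [-6, 1.5, 0, 0, 0, 5, 0]]])

```text
clock: 11.35
eef_pos: [0.5601, 0.0902, 0.1533]
tool_rot: [0.108, 0.994, -0.007, -0.005]
ft_force: [-4.2, -1.1, -2.0]
grip_width: -0.0
```

>>> jog_arm(deltas=[[[-4, 0.7, 0, 0, 0, 3, 0]]])

```text
clock: 11.45
eef_pos: [0.5629, 0.0905, 0.1534]
tool_rot: [0.135, 0.991, -0.008, -0.007]
ft_force: [-4.1, 0.1, -0.3]
grip_width: -0.0004
```

```bash
python3 - <<'E'
from h import *
lev(74,17.5,z=151,hub=np.array([565.1,30.6]))
E
```

```text
row [-1.1  0.1  2.4] [-1.  -0.6  0.5] force [-4.1  0.1 -0.3] pos [562.9  90.5 153.4] yawnow 164.5 t 11.45
```

>>> jog_arm(deltas=[[[-3, 0.4, 0, 0, 0, 2, 0]]])

```text
clock: 11.55
eef_pos: [0.5646, 0.0906, 0.1534]
tool_rot: [0.153, 0.988, -0.008, -0.008]
ft_force: [-3.3, 0.7, -0.2]
grip_width: -0.0
```

>>> jog_arm(deltas=[[[-2.5, 0.2, 0, 0, 0, 1, 0]]])

```text
clock: 11.65
eef_pos: [0.5658, 0.0906, 0.1534]
tool_rot: [0.161, 0.987, -0.008, -0.01]
ft_force: [-4.0, 0.9, -0.1]
grip_width: -0.0004
```

>>> jog_arm(deltas=[[[-2, 0, 0, 0, 0, 0, 0]]])

```text
clock: 11.75
eef_pos: [0.5666, 0.0904, 0.1534]
tool_rot: [0.161, 0.987, -0.008, -0.011]
ft_force: [-6.3, 1.2, 0.2]
grip_width: -0.0004
```

>>> jog_arm(deltas=[[[-2, 0, 0, 0, 0, 0, 0]]])

```text
clock: 11.85
eef_pos: [0.5667, 0.0903, 0.1534]
tool_rot: [0.16, 0.987, -0.008, -0.013]
ft_force: [-9.2, 1.5, 2.6]
grip_width: 0.0003
```

>>> jog_arm(deltas=[[[-2, 0, 0, 0, 0, 0, 0]]])

```text
clock: 11.95
eef_pos: [0.5666, 0.0903, 0.1534]
tool_rot: [0.16, 0.987, -0.008, -0.015]
ft_force: [-8.0, 1.5, 2.4]
grip_width: 0.0
```

```bash
python3 - <<'E'
from h import *
lev(71.5,17.5,z=151,hub=np.array([565.1,30.6]))
E
```

```text
row [-0.1 -0.1  2.4] [-1.1 -1.6  0.1] force [-8.   1.5  2.4] pos [566.6  90.3 153.4] yawnow 161.6 t 11.95
```

The stop is reached: the force is 8–9 N with no motion, at the predicted angle. I'll draw clear.

>>> jog_arm(deltas=[[[15, 0, 0, 0, 0, 0, 0], [0, 0, -40, 0, 0, 0, 0], [0, 0, -45, 0, 0, 0, 0], [25, 0, -45, 0, 0, 0, 0], [40, 0, 0, 0, 0, 0, 0]]])

```text
clock: 12.45
eef_pos: [0.4983, 0.1165, 0.2862]
tool_rot: [0.16, 0.987, -0.008, -0.014]
ft_force: [-0.0, 0.6, 0.6]
grip_width: 0.0002
```

>>> jog_arm(deltas=[[[45, 0, 0, 0, 0, 0, 0], [45, 0, 0, 0, 0, 0, 0], [45, 0, 0, 0, 0, 0, 0], [0, 0, 0, 0, 0, 0, 0], [0, 0, 0, 0, 0, 0, 0]]])

```text
clock: 12.95
eef_pos: [0.3705, 0.1637, 0.2977]
tool_rot: [0.157, 0.988, -0.0, -0.002]
ft_force: [0.3, -0.1, 0.6]
grip_width: 0.0002
```

```bash
python3 - <<'E'
from h import *
a=camera("side")[130:290,210:450,::-1];b=camera("top")[130:290,200:440,::-1]
cv2.imwrite("pics/f.png",np.vstack([cv2.resize(i,(450,300),interpolation=2) for i in(a,b)]))
o=get_obs();print(o["eef_pos"],o["ft_force"],o["clock"])
E
```

```text
[0.37093484 0.16324857 0.29728309] [0.85756141 0.59369659 0.90067966] 13.05
```

View pics/f.png

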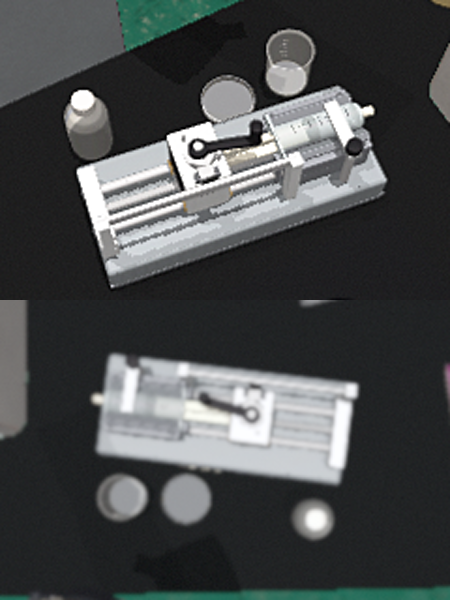

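The final view shows the lever over the plunger, 10° past the line (side hub (198,148), post (256,130)). The block is at the plunger's end, and the syringe, beaker, dish and bottle have not moved.

```bash
python3 -c "
from h import *
T=lambda c,r,z:np.round(1e3*back('top',(200+c*.3,130+r*.3),z/1e3),1)
S=lambda c,r,z:np.round(1e3*back('side',(210+c*.3,130+r*.3),z/1e3),1)
k=800/450
print(T(251*k,113*k,142),S(198*k,147*k,142),T(204*k,100*k,170),S(256*k,128*k,170))
print(job_done())"
```

```text
[565.7  30.7 142. ] [564.9  31.1 142. ] [579.   83.4 170. ] [585.8  83.1 170. ]
the job is handed in; nothing more can be done
None
```

I released the cam, pushed the block forward to the plunger's end, locked the cam again and drew the arm clear. The job was handed in at about 13 s on the clock.

- **Release:** I turned the lever to its front stop. It took about 4 N to turn. At the stop the reading levelled off at 5.7 N, and the block probably slid back a millimetre or two, before I pushed it forward.
- **Push:** The block took about 5 N to slide forward about 45 mm. At contact the force rose to 7.8 N, then to 10 N on one firmer push. There was no further movement, and that is below the 19 N at which the plunger would start to press in.
- **Lock:** I turned the lever back until it stopped moving at 8–9 N, within a degree of the expected angle.

**Last checks:**
- The side and top cameras put the hub at (565.7, 30.7) and (564.9, 31.1) mm, against the expected (565.1, 30.6), so locking did not shift the block.
- The syringe, beaker, dish and bottle look unmoved.
- The cameras differed by about 7 mm on where the lever's post is, so the locked angle rests mainly on the arm's position and the force at the stop.
- No picture shows the contact itself, because the block hides part of the plunger's end. Contact rests on the force rise and the matching distance.

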